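Put the short car chassis away in the tackle box and swing its bin shut

ROBOT

A 6-joint arm with a two-finger parallel gripper is mounted at the origin on the work surface. World frame = base frame: x ahead of the robot, y to its left, z up, the work surface at z = 0. Lengths are in m, angles in rad, forces in N, time in s.
With the tool pointing down it reaches from about 0.3 to 0.875 m from the base axis. Payload 6.4 kg.
Tool frame: the origin (TCP) lies between the finger pads; the fingertips stand 19 mm ahead of it and the grasp point (between the pads) is the TCP; z points along the fingers, y is the direction in which the jaws open and shut (so a half turn about z gives the same grasp; the last joint's range is limited). The gripper opens to 85 mm and grips with 20 to 120 N. Pads are 22 mm wide; open, the fingers measure 114 mm over their backs; the gripper's body (76 mm by 85 mm) begins 54 mm behind the grasp point. The pads swing forward as they close: fully open they stand 13 mm farther back than shut.
Start: joints at [-1.407, 0.181, 1.607, -0, 1.354, -0.206], TCP at [0.208, -0.536, 0.25] pointing down, gripper open.
Joint ranges: [-2.99, 2.99], [-0.89, 2.07], [0.3, 2.58], [-1.14, 4.28], [0, 2.63], [-3.12, 3.12]. Speed limits (rad/s): [2.57, 2.57, 3.01, 3.14, 3.14, 3.14].

INTERFACE

Orientations are given as a unit quaternion [w, x, y, z].
In Python, from bench import * gives the robot as it stands.
- The arm moves only by the tool apply_moves, never from a script. Its argument "moves" is a list that holds one entry, the list of rows, each a list of 7 numbers: the shift along the tool's x, y, z in cm, then the turn, a rotation vector about the tool's x, y, z in rad, then the opening, from 0 (shut) to 1 (fully open). A call has 1 to 8 rows; each row is the pose to reach, as a shift and turn from the pose commanded when the call began, along the tool's axes at that moment; what a row does not reach only later rows make up. A row lasts 1/10 s, in which the tool goes at most 50 mm and 8.59 degrees, less where a joint would pass 70% of its speed; a pose out of reach is approached as far as the arm can. A call with a gripper value outside its range is refused whole. The fingers move at their own pace and stop on an object; the grip force is fixed at half the most. Time passes only in rows, so rows that repeat a pose let the fingers close. It gives the time, the measured TCP pose, the force and the opening at its end, in the units of the state.
- get_obs(): the state, without advancing time (a new reading comes with each control period).
- camera(name): name is "side" or "top" or "wrist"; returns the picture (384x512x3 uint8, red, green, blue); there is no depth.
- get_calibration(name): a dict with "vertical_fov" (degrees; the focal length in pixels is half the picture's height over the tangent of half this angle, whatever the lens; pixels are square), "cx", "cy" (the principal point, pixels), "R" (3x3) and "t" (3): a world point X has camera coordinates R X + t. Camera axes: x right, y down, z forward; pixel columns grow to the right and rows downward; lengths in m; the calibration is good to about 2 mm. A picture is of the moment at which its call begins: read the wrist's pose just before it. get_calibration takes no time and is no camera call; for the wrist camera it gives the pose at the moment of the call.
- hand_in(): hands the job in, once; it reports no verdict.
The state is a dict: "time_s": time; "q": joint angles; "dq": joint speeds; "joint_efforts": joint torques, N m; "eef_pos": TCP position; "eef_rot": TCP orientation; "wrist_force": force on the tool from outside, world axes, zero at the start; "torque": the same for the moment, N m; "opening": opening from 0.0 (shut) to 1.0 (fully open).
Only numpy, scipy, OpenCV 4.12 (cv2) and the standard library are available. Lean on these libraries where they do the work, as an engineer would, in place of code of your own. Each camera call takes 0.05 s, during which the arm holds its last target. There are 200 camera calls.

TASK

Put the shorter of the two blue model-car chassis into the swing-out bin of the grey tackle box, standing on its wheels, and let go of it. Then swing the bin fully shut so that its door is flush with the front of the box.

Things in the scene. Friction and masses are not known exactly. Their poses are not given: they have to be found in the camera images.
- short_mid (a point): Shorter blue car chassis, 80 long, 49 wide, 52 mm high, 0.1 kg (the other is 140 mm, too long for the bin). Point: its centre, 26 mm above the ground; x along its length, z up. On the flat deck (top 16 mm above ground) an upright block 26 x 26 mm rises in the middle to 52 mm: grip it along or across the car. Wheels 24 mm in diameter, 15 to 25 mm either side of the centre line, spin freely.
- bin_in (a point): Centre of the swing-out bin's floor (tray fixed to a door), 10 mm above the counter. Turns with the bin: x away from the door, y along the door to the hinge, z up. Floor 100 (x) by 120 mm (y). Door at -x: inner face x = -50, outer face (push here) x = -56, y = +72 to -116, top 78 mm above the counter. Other sides: walls 3 mm thick, 20 high. Finger ridge, 4 mm proud, near the door's top free end.
- bin_hinge (a point): Bin's upright hinge, in the plane of the door's outer face, at x = -56, y = +73 mm in the frame of bin_in; 10 mm above the counter; axes as bin_in. The fixed grey tackle box (170 deep, 300 wide, 90 mm high; handle on top to 105 mm) has its front face through it, towards the robot: seen from the robot, 190 mm of door opening right of the hinge, 106 mm of closed front left of it.
- bin (a joint): Bin angle (rad): 0 shut, door flush with the box front; grows as the door's free end swings out towards the robot, to 1.7. Starts at 1.2 to 1.55; stays where it is left (friction about 1 N at the door's free end); stops by itself at 0. To shut it push the door's outer face round the hinge: it turns counter-clockwise seen from above.
There are look-alikes about, which are no part of the job. Leave any yellow look-alike of the part that bears short_mid alone.

How it is judged:
On the way, in this order (a step that is already met when the one before it is completed fails the run):
1. the short chassis stands in the open bin, let go, the hand withdrawn from it (value of joint bin above 0.5 rad and x of short_mid in the frame of bin_in between -0.04 and 0.04 m and y of short_mid in the frame of bin_in between -0.05 and 0.05 m and z of short_mid in the frame of bin_in between 0.01 and 0.036 m and angle between short_mid's own z axis and vertical below 0.25 rad and distance between the grasp point and short_mid above 0.05 m), for 0.2 s.
2. the bin is shut (value of joint bin below 0.1 rad), for 0.2 s.
At the end, for the whole second after the job is handed in: The bin is shut to within 0.1 rad, and the short chassis stands on its wheels (within 0.25 rad of upright, its centre 10 to 36 mm above the bin's floor) inside it, its centre within 40 mm (across the door) and 50 mm (along the door) of the centre of the bin's floor (value of joint bin below 0.1 rad and x of short_mid in the frame of bin_in between -0.04 and 0.04 m and y of short_mid in the frame of bin_in between -0.05 and 0.05 m and z of short_mid in the frame of bin_in between 0.01 and 0.036 m and angle between short_mid's own z axis and vertical below 0.25 rad); the robot touches nothing.
It also fails if it takes over 53 s, if anything falls off the work surface, if the arm or the gripper's body presses on something with over 40 N, if the wrist force passes 120 N, or if a joint passes its speed limit or range.

## Working session

There is one attempt and no reset: what is moved stays moved. The work goes in short steps, Python scripts to look and compute and a tool call to move; the robot and the scene stay as the last step left them, time stands still between calls to the robot, and variables do not carry over. Pictures are saved under pics/ and viewed, about 8 in all and at most 12, crops included, and the job is handed in when it is done.

Besides the shell and the picture viewer there is one more tool, called after "Request:" as name([rows], argument=value, ...), one row to a line, values as JSON. apply_moves: Moves the arm, as the interface text tells. Its arguments: {"type":"object","properties":{"moves":{"type":"array","items":{"type":"array","items":{"type":"array","items":{"type":"number"}}}}},"required":["moves"]}

```bash
mkdir -p pics; cat > h.py <<'E'
from bench import *
import numpy as np, cv2
from scipy.spatial.transform import Rotation as Rn
def snap(name,fn,crop=None,s=1):
    im=camera(name)[:,:,::-1]
    if crop: a,b,c,d=crop; im=im[b:d,a:c]
    cv2.imwrite('pics/'+fn,cv2.resize(im,None,fx=s,fy=s,interpolation=cv2.INTER_CUBIC))
def K(c): 
    f=192/np.tan(np.radians(c["vertical_fov"]/2)); return f
def px2w(c,u,v,z):
    R=np.array(c["R"]);t=np.array(c["t"]);f=K(c)
    d=R.T@np.array([(u-c["cx"])/f,(v-c["cy"])/f,1]);o=-R.T@t
    return o+d*(z-o[2])/d[2]
def w2px(c,X):
    p=np.array(c["R"])@np.array(X)+np.array(c["t"]);f=K(c)
    return p[:2]/p[2]*f+[c["cx"],c["cy"]]
def tool(dw): # world shift -> tool axes, cm
    o=get_obs();w=o["eef_rot"];R=Rn.from_quat([*w[1:],w[0]])
    return R.inv().apply(dw)*100
E
python3 - <<'E'
from h import *
a=camera("top")[:,:,::-1];cv2.imwrite('pics/t0.png',cv2.resize(a,(800,600),interpolation=cv2.INTER_CUBIC))
b=camera("side")[:,:,::-1];cv2.imwrite('pics/s0.png',cv2.resize(b,(800,600),interpolation=cv2.INTER_CUBIC))
o=get_obs();print(o)
for n in("top","side"):print(n,get_calibration(n))
E
```

```text
{'time_s': 0.1, 'q': array([-1.40727019e+00,  1.81488782e-01,  1.60791289e+00,  1.98996698e-05,
        1.35385434e+00, -2.06297494e-01]), 'dq': array([ 0.00076654, -0.0028312 , -0.00192263,  0.00170358, -0.00101995,
        0.00054441]), 'joint_efforts': array([ 7.06129395e-04, -4.45874441e+01, -3.52239203e+01, -3.59929672e-04,
        4.09790329e-03, -7.27637001e-06]), 'eef_pos': array([ 0.20777681, -0.53562665,  0.2494595 ]), 'eef_rot': array([-8.31280520e-04,  9.82952523e-01,  1.83857676e-01,  2.74972590e-05]), 'wrist_force': array([ 1.05776959, -0.27627217,  0.15353621]), 'torque': array([-0.01098184, -0.03642907,  0.01613675]), 'opening': 1.0034533403843058}
top {'vertical_fov': 55.717949480923046, 'cx': 257.50966535357634, 'cy': 192.34348501232776, 'R': array([[ 0.01672006, -0.99966237,  0.01988929],
       [-0.99129164, -0.01917214, -0.13028167],
       [ 0.130619  , -0.01753777, -0.99127751]]), 't': array([-0.09433018,  0.62620336,  0.89452859])}
side {'vertical_fov': 55.280951459528985, 'cx': 259.9705129939666, 'cy': 193.11352689437155, 'R': array([[ 0.9494903 , -0.31307766,  0.02122603],
       [-0.17551355, -0.58592784, -0.79112803],
       [ 0.26012143,  0.74744294, -0.61128217]]), 't': array([-0.60897387,  0.09708855,  0.70726849])}
```

View pics/t0.png

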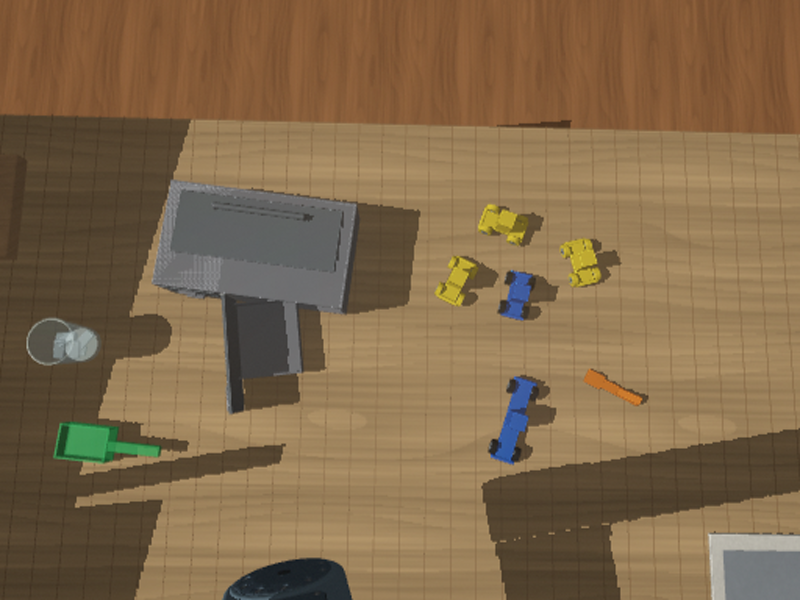

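View pics/s0.png

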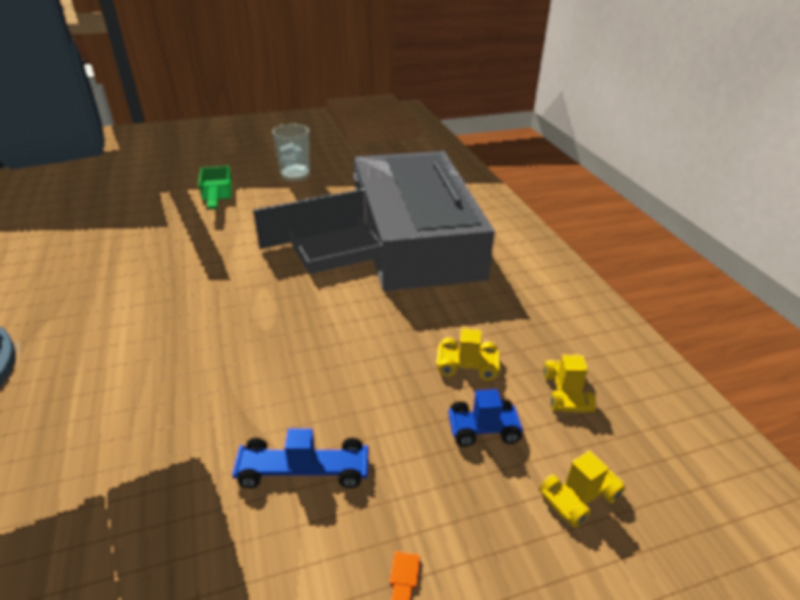

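The top view shows the short blue car at (517,296) and the long one at (515,420). The box front edge runs from (155,285) to (345,312). The open door runs from about (225,295) to (233,412), with the tray to its right.

```bash
python3 - <<'E'
from h import *
c=get_calibration("top")
im=cv2.imread('pics/t0.png');hsv=cv2.cvtColor(im,cv2.COLOR_BGR2HSV)
m=cv2.inRange(hsv,(105,150,60),(130,255,255))
n,l,s,ce=cv2.connectedComponentsWithStats(m)
for i in range(1,n):
    if s[i,4]>300:
        p=np.argwhere(l==i)[:,::-1]*.64
        w=np.array([px2w(c,u,v,.03)[:2] for u,v in p[::5]])
        e,V=np.linalg.eigh(np.cov(w.T));print(s[i],w.mean(0),np.degrees(np.arctan2(V[1,1],V[0,1])),np.sqrt(e))
for nm,u,v,z in [("door top hinge",225,296,.088),("door outer top free",231,413,.088),("door inner top free",243,411,.088),("tray far corner",300,373,.03),("tray box-side corner",296,304,.03),("boxfront L top",153,286,.09),("boxfront R top",345,313,.09),("yellow",458,280,.04)]:
    print(nm,px2w(c,u*.64,v*.64,z).round(3))
o=get_obs();print(Rn.from_quat([*o['eef_rot'][1:],o['eef_rot'][0]]).as_matrix().round(3))
print(get_calibration("wrist"))
cv2.imwrite('pics/c1.png',cv2.resize(im[180:430,140:380],None,fx=2.4,fy=2.4,interpolation=cv2.INTER_CUBIC))
E
```

```text
[508 273  23  28 369] [ 0.65546353 -0.28076757] 165.07535758375613 [0.00806077 0.0127727 ]
[ 491  377   45   86 1329] [ 0.43406335 -0.26797408] 162.52697566540868 [0.00847144 0.03869017]
door top hinge [0.624 0.195 0.088]
door outer top free [0.444 0.175 0.088]
door inner top free [0.448 0.157 0.088]
tray far corner [0.506 0.082 0.03 ]
tray box-side corner [0.62  0.094 0.03 ]
boxfront L top [0.637 0.306 0.09 ]
boxfront R top [0.6   0.007 0.09 ]
yellow [ 0.664 -0.175  0.04 ]
[[ 0.932  0.361 -0.   ]
 [ 0.361 -0.932  0.002]
 [ 0.    -0.002 -1.   ]]
{'vertical_fov': 60.668133670729084, 'cx': 257.0961977366837, 'cy': 195.59689890572403, 'R': array([[ 0.36094149, -0.9325872 , -0.00153257],
       [-0.89963213, -0.34861888,  0.26291998],
       [-0.24573009, -0.09351998, -0.96481643]]), 't': array([-0.57233288, -0.03504367,  0.37874252])}
```

View pics/c1.png

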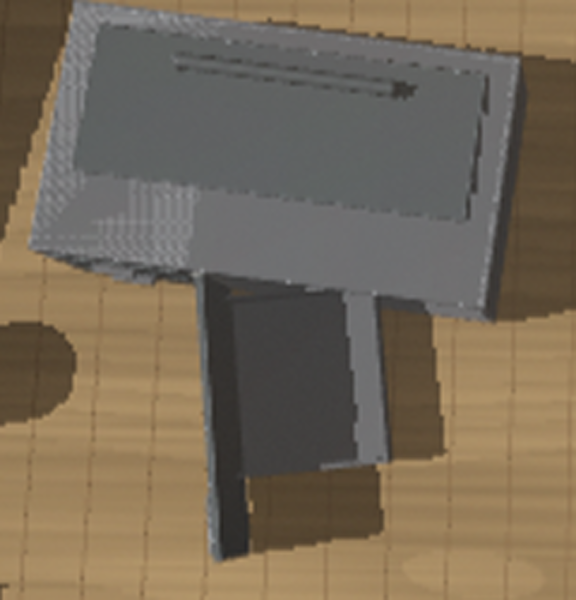

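Request:
apply_moves([
  [[50, -8, 5, 0, 0, -0.94, 0.7], [50, -8, 5, 0, 0, -0.94, 0.7], [50, -8, 5, 0, 0, -0.94, 0.7], [50, -8, 5, 0, 0, -0.94, 0.7], [50, -8, 5, 0, 0, -0.94, 0.7], [50, -8, 5, 0, 0, -0.94, 0.7], [50, -8, 5, 0, 0, -0.94, 0.7], [50, -8, 5, 0, 0, -0.94, 0.7]],
])

```text
time_s: 0.9
eef_pos: [0.553, -0.3339, 0.2103]
eef_rot: [-0.0, 0.793, 0.61, -0.0]
wrist_force: [0.7, -0.3, 0.0]
opening: 0.702
```

```bash
python3 - <<'E'
from h import *
o=get_obs();print(o['time_s'],o['eef_pos'],o['eef_rot'],o['opening'],tool([.648-o['eef_pos'][0],-.28-o['eef_pos'][1],.18-o['eef_pos'][2]]))
E
```

```text
0.9 [ 0.55300285 -0.33392607  0.21034193] [-3.18810761e-04  7.92714334e-01  6.09593202e-01 -1.02355303e-04] 0.701862401397092 [7.65054096 7.79828943 3.03101079]
```

Request:
apply_moves([
  [[4, 4, 1.5, 0, 0, 0, 0.7], [7, 7, 3, 0, 0, 0, 0.7], [7, 7, 3, 0, 0, 0, 0.7], [7, 7, 3, 0, 0, 0, 0.7]],
])

```text
time_s: 1.3
eef_pos: [0.6375, -0.2842, 0.179]
eef_rot: [-0.001, 0.792, 0.61, -0.001]
wrist_force: [0.2, -0.6, 0.3]
opening: 0.701
```

```bash
python3 - <<'E'
from h import *
o=get_obs();print(o['time_s'],o['eef_pos'],o['eef_rot'])
c=get_calibration("wrist");im=camera("wrist")[:,:,::-1];np.save('c.npy',c,allow_pickle=True)
cv2.imwrite('pics/w1.png',im)
print(w2px(c,[.655,-.281,.052]))
E
```

```text
1.3 [ 0.63745202 -0.28418417  0.17897122] [-1.46009168e-03  7.92308339e-01  6.10118830e-01 -6.14708666e-04]
[280.69931856 184.93317157]
```

View pics/w1.png

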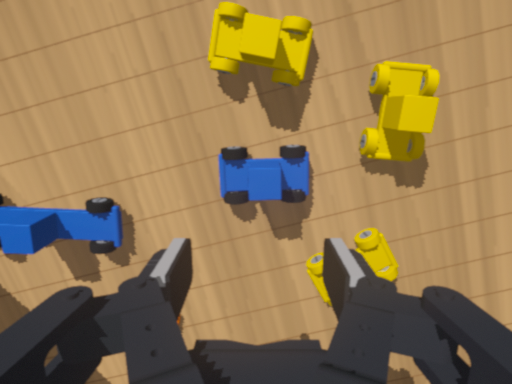

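Wrist view: the short car is at (264,175), its length along the jaw direction. Next I zoom in on the block.

```bash
python3 - <<'E'
from h import *
im=cv2.imread('pics/w1.png');cv2.imwrite('pics/w1c.png',cv2.resize(im[135:220,205:325],None,fx=6,fy=6,interpolation=cv2.INTER_CUBIC))
E
```

```text
(no output)
```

View pics/w1c.png

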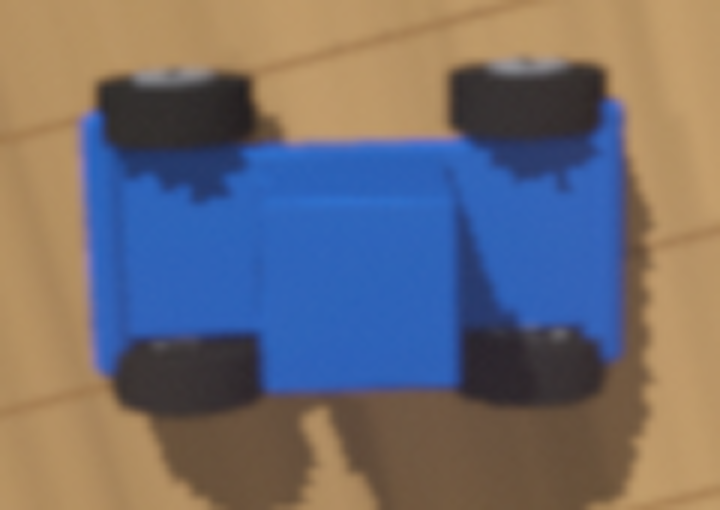

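```bash
python3 - <<'E'
from h import *
c=np.load('c.npy',allow_pickle=True).item()
f=lambda x,y,z:px2w(c,x/6+205,y/6+135,z)
P=f(361,292,.052);a=f(93,245,.016);b=f(622,228,.016);d=b-a
print(P,(a+b)/2,np.linalg.norm(d),np.degrees(np.arctan2(d[1],d[0])))
o=get_obs();R=Rn.from_quat([*o['eef_rot'][1:],o['eef_rot'][0]]).as_matrix()
print(np.degrees(np.arctan2(R[1,1],R[0,1])),tool([P[0]-o['eef_pos'][0],P[1]-o['eef_pos'][1],.041-o['eef_pos'][2]]))
E
```

```text
[ 0.64344638 -0.27689475  0.052     ] [ 0.64359045 -0.27685751  0.016     ] 0.07862252227608456 -12.911978852232338
-14.89912261373964 [ 1.00312437  0.43386382 13.90481269]
```

Request:
apply_moves([
  [[1, 0.4, 4, 0, 0, -0.035, 0.7], [1, 0.4, 8, 0, 0, -0.035, 0.7], [1, 0.4, 10.9, 0, 0, -0.035, 0.7], [1, 0.4, 10.9, 0, 0, -0.035, 0.7], [1, 0.4, 10.9, 0, 0, -0.035, 0.7]],
])

```text
time_s: 1.85
eef_pos: [0.6432, -0.2787, 0.0731]
eef_rot: [0.0, 0.783, 0.622, -0.0]
wrist_force: [-0.3, -0.4, 0.5]
opening: 0.702
```

```bash
python3 - <<'E'
from h import *
o=get_obs();print(o['time_s'],o['eef_pos'],tool(np.array([.6434,-.2769,.040])-o['eef_pos']))
E
```

```text
1.85 [ 0.64315012 -0.27867102  0.07305544] [ 0.17912599 -0.01656102  3.30548827]
```

Request:
apply_moves([
  [[0.2, 0, 2, 0, 0, 0, 0.6], [0.2, 0, 3.2, 0, 0, 0, 0.6], [0.2, 0, 3.2, 0, 0, 0, 0.6], [0.2, 0, 3.2, 0, 0, 0, 0.2], [0.2, 0, 3.2, 0, 0, 0, 0.2], [0.2, 0, 3.2, 0, 0, 0, 0.2], [0.2, 0, 3.2, 0, 0, 0, 0.2], [0.2, 0, 3.2, 0, 0, 0, 0.2]],
])

```text
time_s: 2.65
eef_pos: [0.6451, -0.276, 0.0417]
eef_rot: [0.001, 0.782, 0.623, 0.0]
wrist_force: [0.1, 0.1, 5.5]
opening: 0.3
```

Request:
apply_moves([
  [[0, 0, -2, 0, 0, 0, 0.1], [0, 0, -6, 0, 0, 0, 0.1], [0, 0, -10, 0, 0, 0, 0.1], [0, 0, -12, 0, 0, 0, 0.1], [0, 0, -12, 0, 0, 0, 0.1]],
])

```text
time_s: 3.15
eef_pos: [0.6463, -0.2765, 0.1648]
eef_rot: [0.004, 0.782, 0.623, 0.001]
wrist_force: [0.8, -0.0, -0.1]
opening: 0.296
```

```bash
python3 - <<'E'
from h import *
o=get_obs();p=o['eef_pos'];print(o['time_s'],p,o['opening'],o['wrist_force'])
R=Rn.from_quat([*o['eef_rot'][1:],o['eef_rot'][0]]).as_matrix()
print(np.degrees(np.arctan2(R[1,1],R[0,1])),tool([.560-p[0],.138-p[1],.17-p[2]]))
snap("wrist","w2.png")
E
```

```text
3.15 [ 0.64634599 -0.27653502  0.16481326] 0.2960108992943152 [ 0.77080225 -0.03985619 -0.07937487]
-12.938697944872546 [ 38.46580669 -17.69283174  -0.75073347]
```

View pics/w2.png

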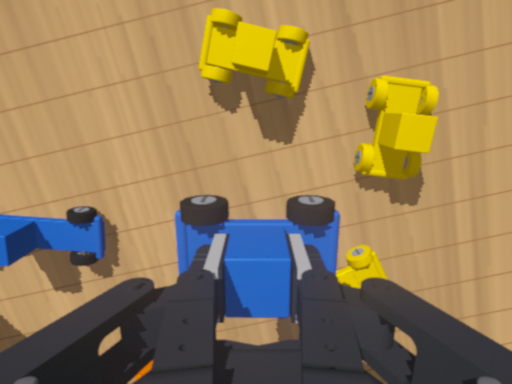

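The car is held level. Next I carry it over the bin.

Request:
apply_moves([
  [[38.5, -17.7, -0.8, 0, 0, -0.35, 0.1], [38.5, -17.7, -0.8, 0, 0, -0.35, 0.1], [38.5, -17.7, -0.8, 0, 0, -0.35, 0.1], [38.5, -17.7, -0.8, 0, 0, -0.35, 0.1], [38.5, -17.7, -0.8, 0, 0, -0.35, 0.1], [38.5, -17.7, -0.8, 0, 0, -0.35, 0.1], [38.5, -17.7, -0.8, 0, 0, -0.35, 0.1], [38.5, -17.7, -0.8, 0, 0, -0.35, 0.1]],
])

```text
time_s: 4.0
eef_pos: [0.5605, 0.1181, 0.165]
eef_rot: [-0.002, 0.662, 0.749, -0.001]
wrist_force: [1.0, 1.0, -0.6]
opening: 0.294
```

Request:
apply_moves([
  [[0, 0, 0, 0, 0, 0, 0.1], [0, 0, 0, 0, 0, 0, 0.1]],
])

```text
time_s: 4.2
eef_pos: [0.5612, 0.1175, 0.1655]
eef_rot: [-0.001, 0.661, 0.751, -0.001]
wrist_force: [0.6, -0.6, -1.7]
opening: 0.294
```

```bash
python3 - <<'E'
from h import *
o=get_obs();p=o['eef_pos'];print(o['time_s'],p,o['opening'],o['wrist_force'])
R=Rn.from_quat([*o['eef_rot'][1:],o['eef_rot'][0]]).as_matrix()
print(np.degrees(np.arctan2(R[1,1],R[0,1])),tool([.560-p[0],.138-p[1],.14-p[2]]))
snap("wrist","w3.png");np.save('c.npy',get_calibration("wrist"),allow_pickle=True)
E
```

```text
4.2 [0.56121809 0.11747664 0.16546482] 0.29389295052696884 [ 0.59023547 -0.6165559  -1.74542333]
7.282256215754572 [2.05104498 0.14804275 2.54613174]
```

View pics/w3.png

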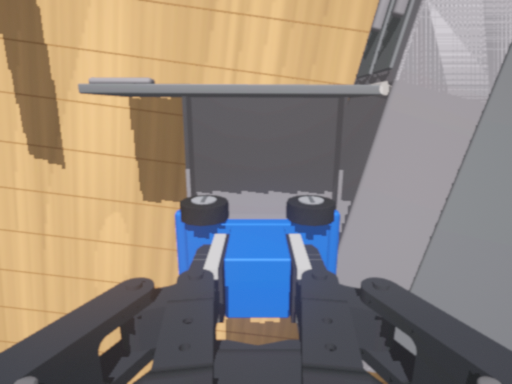

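The door's top edge runs from (80,86) to (388,84) and is parallel to the car. The tray's side walls show at u≈187 and u≈340, with the floor between them.

```bash
python3 - <<'E'
from h import *
c=np.load('c.npy',allow_pickle=True).item()
A=px2w(c,80,85,.088)[:2];B=px2w(c,388,83,.088)[:2]
d=(B-A);L=np.linalg.norm(d);d/=L;x=np.array([d[1],-d[0]])
print(A,B,L,np.degrees(np.arctan2(d[1],d[0])))
# door y -116..72 => midpoint y=-22
C=(A+B)/2+22e-3*d+.056*x;print('bin_in',C, 'hinge',B)
for u,v in((190,172),(338,172)): # side walls' top, z~.03
    q=px2w(c,u,v,.030)[:2]-C;print(q@x,q@d)
o=get_obs();p=o['eef_pos'];print((p[:2]-C)@x,(p[:2]-C)@d,tool([C[0]-p[0],C[1]-p[1],.05-p[2]]))
E
```

```text
[0.44724141 0.18238035] [0.62570635 0.20580447] 0.17999563083960782 7.477518224803426
bin_in [0.56557447 0.14143165] hinge [0.62570635 0.20580447]
0.007438313911778381 -0.06297389314846066
0.008056357625587941 0.05622456629722826
0.024476053122438578 -0.007016654809075077 [ 2.4526034   0.72200255 11.57535951]
```

Request:
apply_moves([
  [[2.4, 0.4, 1, 0, 0, 0, 0.1], [2.4, 0.4, 5, 0, 0, 0, 0.1], [2.4, 0.4, 8, 0, 0, 0, 0.1], [2.4, 0.4, 9.5, 0, 0, 0, 0.1], [2.4, 0.4, 9.5, 0, 0, 0, 0.1]],
])

```text
time_s: 4.75
eef_pos: [0.562, 0.139, 0.0695]
eef_rot: [-0.002, 0.663, 0.749, -0.002]
wrist_force: [-0.5, -0.2, -0.7]
opening: 0.293
```

```bash
python3 - <<'E'
from h import *
o=get_obs();p=o['eef_pos'];print(o['time_s'],p,o['opening'],o['wrist_force'])
C=np.array([.5622,.1410]);print(tool([C[0]-p[0],C[1]-p[1],.0525-p[2]]))
snap("wrist","w4.png")
E
```

```text
4.75 [0.56197129 0.13903836 0.06953871] 0.29331499451285825 [-0.46506961 -0.23748242 -0.70010429]
[0.19134135 0.05662071 1.70363192]
```

View pics/w4.png

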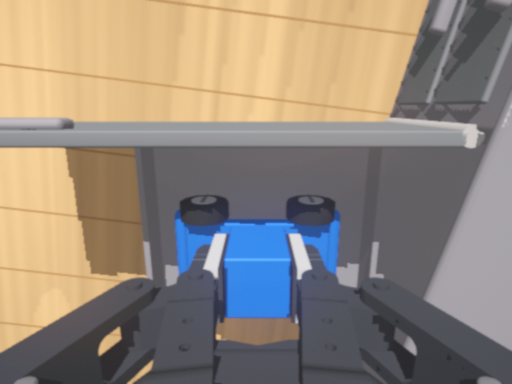

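It is centred between the walls, so I lower it and release.

Request:
apply_moves([
  [[0.1, 0, 0.8, 0, 0, 0, 0.1], [0.1, 0, 1.6, 0, 0, 0, 0.1], [0.1, 0, 1.7, 0, 0, 0, 0.1], [0.1, 0, 1.7, 0, 0, 0, 0.1], [0.1, 0, 1.7, 0, 0, 0, 0.6], [0.1, 0, 1.7, 0, 0, 0, 0.6], [0.1, 0, 1.7, 0, 0, 0, 0.6]],
])

```text
time_s: 5.5
eef_pos: [0.5625, 0.1418, 0.0554]
eef_rot: [-0.001, 0.662, 0.75, -0.001]
wrist_force: [-5.4, 0.6, -0.1]
opening: 0.6
```

Request:
apply_moves([
  [[0, 0, -2, 0, 0, 0, 0.6], [0, 0, -5, 0, 0, 0, 0.6], [0, 0, -9, 0, 0, 0, 0.6], [0, 0, -13, 0, 0, 0, 0.6], [0, 0, -14, 0, 0, 0, 0.6], [0, 0, -14, 0, 0, 0, 0]],
])

```text
time_s: 6.1
eef_pos: [0.5655, 0.1417, 0.1984]
eef_rot: [0.002, 0.662, 0.75, 0.002]
wrist_force: [0.5, -0.9, -0.5]
opening: 0.443
```

```bash
python3 - <<'E'
from h import *
o=get_obs();p=o['eef_pos'];print(o['time_s'],p,o['opening'],o['q'])
snap("wrist","w5.png");np.save('c.npy',get_calibration("wrist"),allow_pickle=True)
E
```

```text
6.1 [0.56549262 0.14168513 0.19840982] 0.4432007516777083 [ 4.20586297e-02  2.44792572e-01  1.64000599e+00 -5.97286149e-05
  1.25074368e+00 -8.20470099e-02]
```

View pics/w5.png

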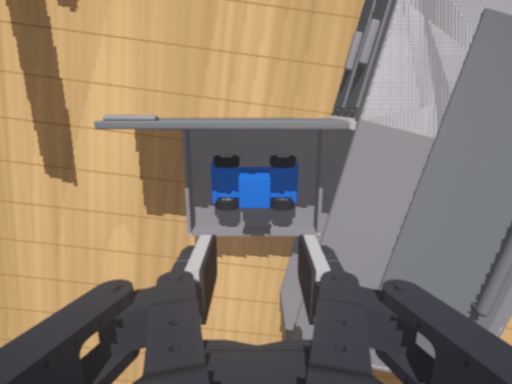

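The car stands on its wheels inside the tray and is clear of the gripper. The door is still open, outer top edge at row ~121. Next I work out the push path around the hinge.

```bash
cat > push.py <<'E'
from h import *
H=np.array([.6245,.203]);r=.13
def P(th,off,z): # th: door y-axis angle (deg)
    y=np.array([np.cos(np.radians(th)),np.sin(np.radians(th))]);x=np.array([y[1],-y[0]])
    return np.array([*(H-r*y-off*x),z])
def rows(ths,off,z):
    o=get_obs();p=o['eef_pos'];R=Rn.from_quat([*o['eef_rot'][1:],o['eef_rot'][0]]).as_matrix()
    yaw=np.degrees(np.arctan2(R[1,1],R[0,1]));print(o['time_s'],p.round(4),'yaw',yaw.round(2),'F',o['wrist_force'].round(1),'q',o['q'].round(2))
    for t in ths:
        print(t,tool(P(t,off,z)-p).round(2),(-np.radians(t-yaw)).round(3))
E
python3 - <<'E'
from push import *
c=np.load('c.npy',allow_pickle=True).item()
A=px2w(c,97,121,.088)[:2];B=px2w(c,355,119,.088)[:2];print(A,B,np.degrees(np.arctan2(*(B-A)[::-1])),np.linalg.norm(B-A))
print(px2w(c,254.5,192,.062))
rows([7.3],.045,.198);rows([7.3],.045,.075)
E
```

```text
[0.44589997 0.18536853] [0.62250838 0.20864403] 7.5078325847792895 0.17813556254970736
[0.56063665 0.14169805 0.062     ]
6.15 [0.5641 0.1416 0.1961] yaw 7.1 F [-0.8 -0.3 -0.2] q [ 0.04  0.25  1.64 -0.    1.25 -0.08]
7.3 [ 9.8  -6.26 -0.21] -0.003
6.15 [0.5641 0.1416 0.1961] yaw 7.1 F [-0.8 -0.3 -0.2] q [ 0.04  0.25  1.64 -0.    1.25 -0.08]
7.3 [ 9.81 -6.29 12.09] -0.003
```

Request:
apply_moves([
  [[4, -2.5, 0, 0, 0, 0, 0], [8, -5, 0, 0, 0, 0, 0], [9.8, -6.3, 0, 0, 0, 0, 0], [9.8, -6.3, 0, 0, 0, 0, 0], [9.8, -6.3, 4, 0, 0, 0, 0], [9.8, -6.3, 8, 0, 0, 0, 0], [9.8, -6.3, 12, 0, 0, 0, 0], [9.8, -6.3, 12, 0, 0, 0, 0]],
])

```text
time_s: 6.95
eef_pos: [0.484, 0.2288, 0.0686]
eef_rot: [-0.004, 0.662, 0.749, -0.006]
wrist_force: [-1.5, 0.3, -1.0]
opening: -0.003
```

```bash
python3 - <<'E'
from push import *
rows([7.3,10,15,20,25,30,35,40],.011,.075)
E
```

```text
6.95 [0.484  0.2288 0.0686] yaw 7.05 F [-1.5  0.3 -1. ] q [ 0.22  0.34  1.82 -0.    0.99  0.1 ]
7.3 [-3.25  0.62 -0.65] -0.004
10 [-3.86  0.58 -0.65] -0.051
15 [-5.    0.59 -0.64] -0.139
20 [-6.13  0.7  -0.64] -0.226
25 [-7.25  0.91 -0.64] -0.313
30 [-8.35  1.22 -0.65] -0.401
35 [-9.41  1.62 -0.65] -0.488
40 [-10.44   2.11  -0.66] -0.575
```

Request:
apply_moves([
  [[-2, 0.6, 0, 0, 0, 0, 0], [-3.2, 0.6, 0, 0, 0, -0.02, 0], [-3.9, 0.6, 0, 0, 0, -0.05, 0], [-5, 0.6, 0, 0, 0, -0.14, 0], [-6.1, 0.7, 0, 0, 0, -0.23, 0], [-7.2, 0.9, 0, 0, 0, -0.31, 0], [-8.3, 1.2, 0, 0, 0, -0.4, 0], [-9.4, 1.6, 0, 0, 0, -0.49, 0]],
])

```text
time_s: 7.75
eef_pos: [0.5177, 0.1391, 0.077]
eef_rot: [0.001, 0.459, 0.888, 0.001]
wrist_force: [0.0, 1.7, 0.2]
opening: 0.004
```

```bash
python3 - <<'E'
from push import *
rows([35,40,45,50,55,60,65],.011,.075)
E
```

```text
7.75 [0.5177 0.1391 0.077 ] yaw 35.36 F [0.  1.7 0.2] q [ 0.04  0.32  1.83  0.    0.99 -0.58]
35 [ 0.21 -0.59  0.2 ] 0.006
40 [-0.92 -0.64  0.2 ] -0.081
45 [-2.06 -0.59  0.2 ] -0.168
50 [-3.19 -0.45  0.2 ] -0.255
55 [-4.3  -0.21  0.2 ] -0.343
60 [-5.39  0.13  0.21] -0.43
65 [-6.44  0.56  0.21] -0.517
```

Request:
apply_moves([
  [[-0.9, -0.5, 0, 0, 0, -0.08, 0], [-2, -0.5, 0, 0, 0, -0.17, 0], [-3.2, -0.4, 0, 0, 0, -0.26, 0], [-4.3, -0.2, 0, 0, 0, -0.34, 0], [-5.3, 0.1, 0, 0, 0, -0.42, 0], [-6, 0.4, 0, 0, 0, -0.48, 0], [-6.4, 0.5, 0, 0, 0, -0.52, 0]],
])

```text
time_s: 8.45
eef_pos: [0.5588, 0.0893, 0.0769]
eef_rot: [0.0, 0.216, 0.976, 0.0]
wrist_force: [-0.8, 1.3, 0.5]
opening: 0.001
```

```bash
python3 - <<'E'
from push import *
rows([65,70,74,77,80,83,85],.011,.075)
snap("top","t2.png",(60,90,260,290),3)
E
```

```text
8.45 [0.5588 0.0893 0.0769] yaw 65.05 F [-0.8  1.3  0.5] q [-0.05  0.38  1.75  0.    1.01 -1.19]
65 [-0.05  0.08  0.19] 0.001
70 [-1.19  0.03  0.19] -0.086
74 [-2.1   0.07  0.19] -0.156
77 [-2.78  0.13  0.19] -0.209
80 [-3.46  0.23  0.19] -0.261
83 [-4.13  0.37  0.2 ] -0.313
85 [-4.57  0.48  0.2 ] -0.348
```

View pics/t2.png

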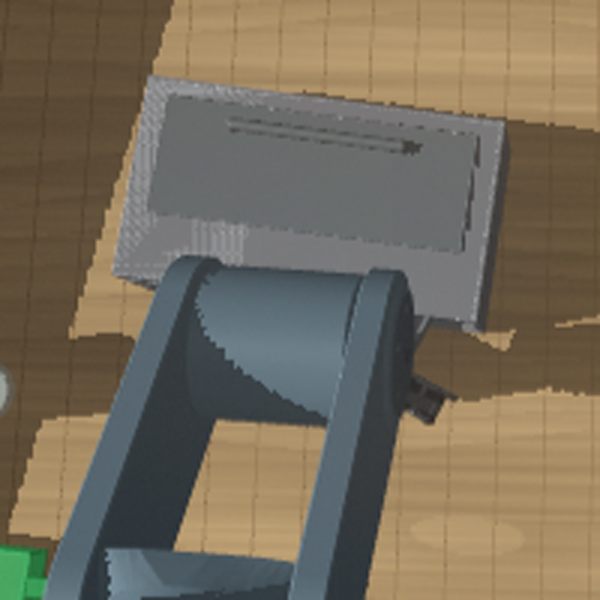

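The arm hides the door in this view, but contact is light and as expected, so I finish the push by feel.

Request:
apply_moves([
  [[-0.6, 0, 0, 0, 0, -0.04, 0], [-1.2, 0, 0, 0, 0, -0.09, 0], [-1.7, 0, 0, 0, 0, -0.13, 0], [-2.2, 0, 0, 0, 0, -0.16, 0], [-2.8, 0.1, 0, 0, 0, -0.21, 0], [-3.2, 0.2, 0, 0, 0, -0.24, 0], [-3.6, 0.2, 0, 0, 0, -0.27, 0], [-3.8, 0.3, 0, 0, 0, -0.3, 0]],
])

```text
time_s: 9.3
eef_pos: [0.5937, 0.0763, 0.0764]
eef_rot: [0.0, 0.068, 0.998, -0.0]
wrist_force: [-1.9, -1.3, 1.2]
opening: 0.001
```

Request:
apply_moves([
  [[-0.2, 0, 0, 0, 0, 0, 0], [-0.3, 0, 0, 0, 0, 0, 0]],
])

```text
time_s: 9.5
eef_pos: [0.5965, 0.0763, 0.076]
eef_rot: [0.0, 0.069, 0.998, -0.0]
wrist_force: [-0.8, 0.9, 0.8]
opening: 0.0
```

```bash
python3 - <<'E'
from push import *
rows([83],.011,.075)
E
```

```text
9.5 [0.5965 0.0763 0.076 ] yaw 82.11 F [-0.8  0.9  0.8] q [-0.07  0.44  1.65 -0.    1.04 -1.5 ]
83 [-0.14 -0.08  0.1 ] -0.016
```

Request:
apply_moves([
  [[-0.15, 0, 0, 0, 0, 0, 0], [-0.3, 0, 0, 0, 0, 0, 0]],
])

```text
time_s: 9.7
eef_pos: [0.5992, 0.0761, 0.0756]
eef_rot: [-0.0, 0.068, 0.998, -0.0]
wrist_force: [-1.6, 0.0, 0.5]
opening: 0.001
```

Request:
apply_moves([
  [[-0.15, 0, 0, 0, 0, 0, 0], [-0.2, 0, 0, 0, 0, 0, 0]],
])

```text
time_s: 9.9
eef_pos: [0.6013, 0.0759, 0.0756]
eef_rot: [0.0, 0.068, 0.998, 0.0]
wrist_force: [-1.1, 0.5, 0.9]
opening: 0.007
```

Request:
apply_moves([
  [[-0.15, 0, 0, 0, 0, 0, 0], [-0.2, 0, 0, 0, 0, 0, 0]],
])

```text
time_s: 10.1
eef_pos: [0.603, 0.0757, 0.0754]
eef_rot: [-0.0, 0.068, 0.998, 0.0]
wrist_force: [-3.2, 0.8, 3.3]
opening: 0.001
```

Request:
apply_moves([
  [[-0.15, 0, 0, 0, 0, 0, 0], [-0.2, 0, 0, 0, 0, 0, 0]],
])

```text
time_s: 10.3
eef_pos: [0.6031, 0.0757, 0.0753]
eef_rot: [-0.003, 0.068, 0.998, 0.0]
wrist_force: [-11.7, 1.1, 9.4]
opening: 0.001
```

Request:
apply_moves([
  [[-0.15, 0, 0, 0, 0, 0, 0], [-0.15, 0, 0, 0, 0, 0, 0]],
])

```text
time_s: 10.5
eef_pos: [0.6032, 0.0758, 0.0751]
eef_rot: [-0.004, 0.068, 0.998, 0.0]
wrist_force: [-15.0, 1.1, 11.6]
opening: 0.002
```

The door has hit its stop: the tool stands still at x = 0.603 and the force is rising. I back off and raise the arm so I can look.

Request:
apply_moves([
  [[2, 0, 0, 0, 0, 0, 0], [5, 0, 0, 0, 0, 0, 0], [7, 0, -2, 0, 0, 0, 0], [9, 0, -6, 0, 0, 0, 0], [10, 0, -10, 0, 0, 0, 0], [10, 0, -14, 0, 0, 0, 0], [10, 0, -17, 0, 0, 0, 0], [10, 0, -17, 0, 0, 0, 0]],
])

```text
time_s: 11.3
eef_pos: [0.5106, 0.0887, 0.2512]
eef_rot: [0.005, 0.068, 0.998, 0.0]
wrist_force: [0.6, -0.5, 0.3]
opening: 0.001
```

Request:
apply_moves([
  [[4, 8, 0, 0, 0, 0, 0], [6, 14, 0, 0, 0, 0, 0], [6, 20, 0, 0, 0, 0, 0], [6, 25, 0, 0, 0, 0, 0], [6, 25, 0, 0, 0, 0, 0]],
])

```text
time_s: 11.8
eef_pos: [0.4813, 0.3365, 0.2447]
eef_rot: [-0.0, 0.068, 0.998, -0.0]
wrist_force: [0.9, -0.6, 0.6]
opening: 0.001
```

```bash
python3 - <<'E'
from h import *
o=get_obs();print(o['time_s'],o['eef_pos'],o['wrist_force'])
a=camera("top")[:,:,::-1][90:290,60:260];b=camera("side")[:,:,::-1][70:210,150:350]
a=cv2.resize(a,(400,400),interpolation=cv2.INTER_CUBIC);b=cv2.resize(b,(400,280),interpolation=cv2.INTER_CUBIC)
b=cv2.copyMakeBorder(b,0,120,0,0,cv2.BORDER_CONSTANT);cv2.imwrite('pics/f.png',np.hstack([a,b]))
E
```

```text
11.8 [0.48133304 0.33647267 0.24474337] [ 0.91151111 -0.57662649  0.62146926]
```

View pics/f.png

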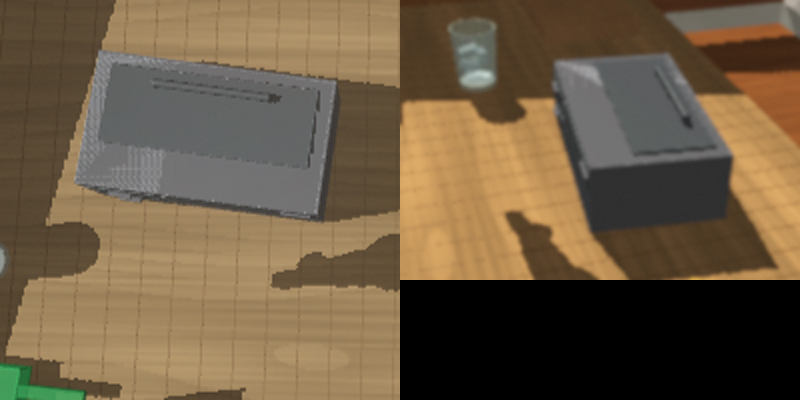

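Both views show the door flush with the box front and nothing sticking out. The arm is clear of everything, so I hand in.

```bash
python3 -c "
from bench import *
print(hand_in())"
```

```text
the job is handed in; nothing more can be done
None
```

I put the short blue chassis in the open bin on its wheels, let go, and pushed the door shut. The job is handed in at about 12 s on the robot's clock; it gave no verdict.

- **Placement:** the wrist picture after release showed the car upright and about centred. I measured its centre within a few millimetres of the middle of the floor.
- **Closing:** the tool came to rest against the door's stop and the force rose to about 15 N sideways (19 N in all), then I backed off. That happened about 5 mm further in than I had calculated, which I put down to the fingers being thinner than I assumed or to calibration error.
- **Last check:** the top and side pictures show the door flush with the box front, and the arm is clear of everything. I could not see the car inside the closed bin, so its final position is inferred from the gentle swing. I saw no sign of the yellow look-alikes or anything else being disturbed.

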